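# Transfer a hanging snack pot onto the high chair's tray rail

### The arm

A 7-joint arm with a two-finger parallel gripper is mounted at the origin on the work surface. World frame = base frame: x ahead of the robot, y to its left, z up, the work surface at z = 0. Lengths are in mm, angles in rad, forces in N, time in s.
With the tool pointing down it reaches from about 400 to 875 mm from the base axis. Payload 19.3 kg.
Tool frame: the origin (TCP) lies midway between the tips of the shut fingers; the grasp point (between the pads) lies 19 mm behind it; z points along the fingers, y is the direction in which the jaws open and shut (so a half turn about z gives the same grasp; the last joint's range is limited). The gripper opens to 85 mm and grips with 20 to 120 N. Pads are 22 mm wide; open, the fingers measure 114 mm over their backs; the gripper's body (76 mm by 85 mm) begins 54 mm behind the grasp point. The pads swing forward as they close: fully open they stand 13 mm farther back than shut.
Start: joints at [1.156, 0.521, -0.036, 1.599, 0.021, 1.021, -0.113], TCP at [211.227, -588.216, 231.291] pointing down, gripper open.
Joint ranges: [-2.91, 2.91], [-0.3, 2.13], [-1.5, 1.42], [0.17, 2.43], [-1.26, 4.41], [0.16, 1.93], [-2.52, 2.52]. Speed limits (rad/s): [1.89, 1.89, 2.39, 2.39, 3.01, 3.01, 3.01].

### API

Orientations are given as a 3x3 rotation matrix whose columns are the frame's x, y, z axes.
In Python, from bench import * gives the robot as it stands.
- The arm moves only by the tool apply_moves, never from a script. Its argument "plan" is a list of rows, each an object of numbers: "grip": the closure, from 0 (fully open) to 1 (shut); "x", "y", "z": the shift along the tool's x, y, z in mm; "wx", "wy", "wz": the turn, a rotation vector about the tool's x, y, z in rad. In form: [{"grip": .., "x": .., "y": .., "z": .., "wx": .., "wy": .., "wz": ..}, ...]. A call has 1 to 5 rows; each row is the pose to reach, as a shift and turn from the pose commanded when the call began, along the tool's axes at that moment; what a row does not reach only later rows make up. A row lasts 1/10 s, in which the tool goes at most 50 mm and 8.59 degrees, less where a joint would pass 70% of its speed; a pose out of reach is approached as far as the arm can. A call with a gripper value outside its range is refused whole. The fingers move at their own pace and stop on an object; the grip force is fixed at half the most. Time passes only in rows, so rows that repeat a pose let the fingers close. It gives the time, the measured TCP pose, the force and the opening at its end, in the units of the state.
- get_state(): the state, without advancing time (a new reading comes with each control period).
- grab_frame(name): name is "side" or "top" or "wrist"; returns the picture (400x640x3 uint8, red, green, blue); there is no depth.
- camera_params(name): a dict with "camera_matrix" (3x3 intrinsics, pixels), "R" (3x3) and "t" (3): a world point X has camera coordinates R X + t. Camera axes: x right, y down, z forward; pixel columns grow to the right and rows downward; lengths in mm; the calibration is good to about 2 mm. A picture is of the moment at which its call begins: read the wrist's pose just before it. camera_params takes no time and is no camera call; for the wrist camera it gives the pose at the moment of the call.
- finish_job(): hands the job in, once; it reports no verdict.
Trained networks look in the newest picture that a camera, given by its name, has taken for a name from the list of things; names that differ only in an ending like _2 or _b are one class to them, and where a whole thing is asked for, a point or a joint stands for the part that bears it (a point fixed in the world has none). Each returns a list of dicts, best first, with "p" (0 to 1); they miss things now and then, are a little off and sometimes report something else, mostly with a low value. They report only what shows in the picture. A call takes as long as a camera call. They do not tell look-alikes from the thing itself.
- spot_in(camera, label): "location" ([row, column] in pixels, amid what is visible of it).
- masks_of(camera, label): "region" (400x640 bool, what is visible of it) and "location" ([row, column] in pixels, amid what is visible of it).
The state is a dict: "clock": time; "joint_pos": joint angles; "qd": joint speeds; "effort": joint torques, N m; "tcp_pos": TCP position; "eef_rot": TCP orientation; "force": force on the tool from outside, world axes, zero at the start; "moment": the same for the moment, N m; "grip_width": finger opening in mm.
Only numpy, scipy, OpenCV 4.12 (cv2) and the standard library are available. Lean on these libraries where they do the work, as an engineer would, in place of code of your own. Each camera call takes 0.05 s, during which the arm holds its last target.

### The job

Move the snack pot from the slotted rail of the rack on the table to the matching slotted rail on the high chair's tray: slide it along, lift it over the end stops, and leave it hanging level in the tray rail, pushed right up to the stop farthest from the rack. The tray rail's height is adjustable and differs from the rack's by an unknown amount, so feel for it. Do not let the pot drop, and leave the plate, tumbler and spoons where they are.

Things in the scene. Friction and masses are not known exactly. Their poses are not given: they have to be found in the camera images.
- pot: Closed snack pot, 0.13-0.25 kg, round about its z axis (up). Origin: centre of its collar's underside, level with the bar tops when hanging. Collar: disc 50 mm diameter, z 0 to 6 mm. Grip knob: cylinder 26 mm diameter, z 6 to 40 mm. Neck: 16 mm diameter, z -30 to 0 mm. White container below: 56 mm diameter, z -85 to -30 mm, too wide to come up through a rail's slot.
- rack: Dark wood storage rack fixed on the table, base 110 x 180 mm, origin at the centre of its underside. Its slotted aluminium rail runs along its y axis; the end at -y faces the high chair. Four outside legs (inner faces at x +-33 mm) carry the bars, so the pot passes freely between them.
- rack_rail (a point): Centre of the rack's rail, at the top of its bars, 160 mm above the table. Rail: two bars 180 mm long (y -90 to +90), 22 mm wide, 8 mm thick, with a 26 mm slot between them, open at the ends. At both ends a stop 8 mm high, 6 mm long stands on each bar. The pot, raised 8 to 22 mm from hanging, can slide out lengthwise over a stop.
- chair: High chair of dark wood, fixed, its tray drawn up over the table edge. Origin: tray centre at table level. Tray 300 mm (x) by 440 mm (y), its top 30 mm above the origin, rim 36 mm. It carries a second slotted aluminium rail, of the same shape and size as the rack's, running along this frame's y axis.
- rail_foot (a point): Point on the tray top midway under the tray rail, x -60, y +100 mm in the chair's frame, same axes. Rail ends at y +90 (facing the rack) and -90 mm (far stop) from here. Its bar tops are firmly set anywhere from 116 to 144 mm above this point; the height is not measured: feel or look. At the far stop the pot's axis is at y -59 mm from here.
- plate: Mint plate lying on the tray, 150 mm diameter, 20 mm high, origin at the centre of its underside. Leave alone.
- tumbler: Glass tumbler standing on the tray, 68 mm diameter, 90 mm high, origin at the centre of its underside. Leave alone.
- spoon0: Orange training spoon lying on the tray, 140 mm long. Leave alone.
- spoon1: The second orange training spoon, the same. Leave alone.
Things that resemble listed ones, but are neither listed nor needed, are in the scene too. What is shaped like the pot but pink or yellow is not meant.

How it is judged (in metres and radians):
On the way:
1. the pot has left the rack's rail over an end stop, held upright by the fingers (horizontal distance between pot and rack above 0.115 m and angle between pot's own z axis and vertical below 0.4 rad and contact force between pot and the fingers above 0.5 N), for 0.1 s.
At the end, for the whole second after the job is handed in: The pot hangs released and at rest in the tray rail, its collar lying level (within 4 degrees) on the bars and within 8 mm of the stop farthest from the rack, carried by the high chair alone (x of pot in the frame of chair between -0.069 and -0.051 m and y of pot in the frame of chair between 0.036 and 0.049 m and z of pot in the frame of chair between 0.143 and 0.177 m and angle between pot's own z axis and vertical below 0.07 rad and contact force between pot and chair above 0.5 N and contact force between pot and the fingers below 0.05 N and linear speed of pot below 0.02 m/s); the robot touches nothing.
It fails at once if the pot falls: it moves faster than 0.35 m/s while the fingers do not touch it (linear speed of pot above 0.35 m/s and contact force between pot and the fingers below 0.01 N).
It fails at once if the plate, tumbler or a spoon is shifted by more than 30 mm, or the tumbler tipped (distance of any of plate, tumbler, spoon0, spoon1 from where it was at the start of the episode above 0.03 m or angle between tumbler's own z axis and vertical above 0.5 rad).
It also fails if it takes over 58 s, if anything falls off the work surface, if the arm or the gripper's body presses on something with over 40 N, if the wrist force passes 120 N, or if a joint passes its speed limit or range.

## Working session

There is one attempt and no reset: what is moved stays moved. The work goes in short steps, Python scripts to look and compute and a tool call to move; the robot and the scene stay as the last step left them, time stands still between calls to the robot, and variables do not carry over. Pictures are saved under pics/ and viewed, and the job is handed in when it is done.

Besides the shell and the picture viewer there is one more tool, called as name(argument=value, ...) on one line, values as JSON. apply_moves: Moves the arm, as the interface text tells. Its arguments: {"type":"object","properties":{"plan":{"type":"array","items":{"type":"object","properties":{"grip":{"type":"number"},"x":{"type":"number"},"y":{"type":"number"},"z":{"type":"number"},"wx":{"type":"number"},"wy":{"type":"number"},"wz":{"type":"number"}}}}},"required":["plan"]}

```bash
ls; mkdir -p pics; python3 - <<'E'
from bench import *
import cv2
s=get_state(); print(s)
for n in ["side","top","wrist"]:
    im=grab_frame(n); cv2.imwrite(f"pics/{n}0.png",im[:,:,::-1])
    c=camera_params(n); print(n,c)
E
```

```text
pics
{'clock': 0.0, 'joint_pos': array([ 1.15581444,  0.52204337, -0.03634418,  1.59999328,  0.02118298,
        1.02109853, -0.11283179]), 'qd': array([ 0.00204231, -0.0009656 , -0.00011585, -0.00109787,  0.0001917 ,
        0.0002752 , -0.00012834]), 'effort': array([-9.26288594e-04, -9.27100253e+01,  1.97989918e+00, -3.69930553e+01,
        1.80180359e-02,  8.09068879e-03,  2.22824161e-05]), 'tcp_pos': array([ 211.11020947, -587.90973688,  230.71251721]), 'eef_rot': array([[ 9.41161478e-01,  3.37956908e-01, -4.47133363e-04],
       [ 3.37957199e-01, -9.41160874e-01,  1.06858204e-03],
       [-5.96897432e-05, -1.15682019e-03, -9.99999329e-01]]), 'force': array([-0.33828555,  0.60244622,  0.21122436]), 'moment': array([ 0.02230949, -0.06204734, -0.02833719]), 'grip_width': 85.41700564867075}
side {'camera_matrix': array([[495.68317494,   0.        , 324.29784704],
       [  0.        , 495.68317494, 194.15673749],
       [  0.        ,   0.        ,   1.        ]]), 'R': array([[-0.96326278, -0.26791295,  0.01864069],
       [-0.20209358,  0.67740098, -0.70730905],
       [ 0.176870
[... 167 characters left out ...]
     [  0.        , 472.7314818 , 194.72192421],
       [  0.        ,   0.        ,   1.        ]]), 'R': array([[-0.01388431, -0.99988677,  0.00580277],
       [-0.99490596,  0.01323518, -0.09993478],
       [ 0.09984666, -0.00716074, -0.99497707]]), 't': array([  12.97317175,  571.43062193, 1319.22610903])}
wrist {'camera_matrix': array([[354.70665314,   0.        , 312.16230809],
       [  0.        , 354.70665314, 197.62344669],
       [  0.        ,   0.        ,   1.        ]]), 'R': array([[ 0.33764428, -0.94127293, -0.0012729 ],
       [-0.90551911, -0.3251876 ,  0.27255858],
       [-0.25696594, -0.09087521, -0.96213835]]), 't': array([-623.92484671,  -34.98993042,  380.09619565])}
```

View pics/side0.png

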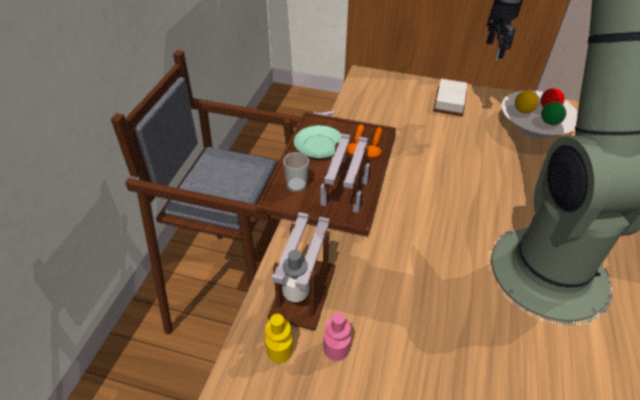

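View pics/top0.png

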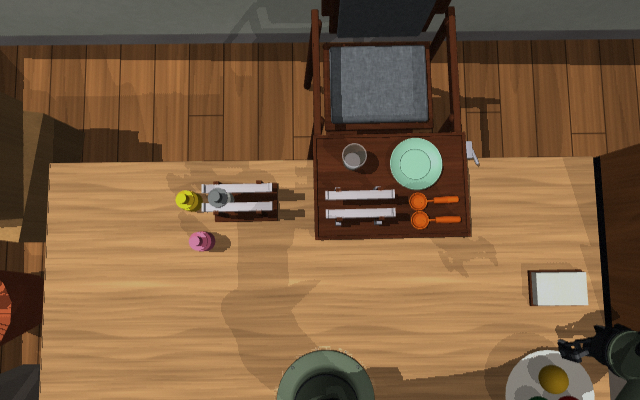

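View pics/wrist0.png

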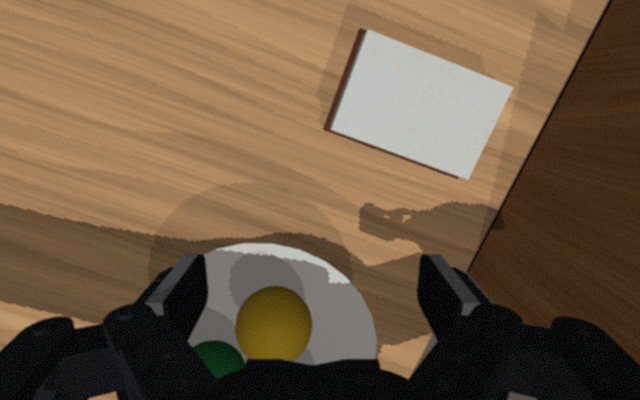

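```bash
cat > h.py <<'E'
import numpy as np, cv2
from bench import *
def ray(c,row,col):
    K=c["camera_matrix"];R=c["R"];t=c["t"]
    d=R.T@np.linalg.inv(K)@np.array([col,row,1.]); o=-R.T@t
    return o,d
def atz(c,row,col,z):
    o,d=ray(c,row,col); return o+d*(z-o[2])/d[2]
def proj(c,X):
    p=c["camera_matrix"]@(c["R"]@np.asarray(X,float)+c["t"]); return p[1]/p[2],p[0]/p[2]
def tri(c1,p1,c2,p2):
    o1,d1=ray(c1,*p1);o2,d2=ray(c2,*p2);d1/=np.linalg.norm(d1);d2/=np.linalg.norm(d2)
    s=np.linalg.lstsq(np.stack([d1,-d2],1),o2-o1,rcond=None)[0]
    a=o1+d1*s[0];b=o2+d2*s[1];return (a+b)/2,np.linalg.norm(a-b)
E
python3 - <<'E'
from h import *
t=cv2.imread("pics/top0.png"); s=cv2.imread("pics/side0.png")
cv2.imwrite("pics/tc.png",cv2.resize(t[120:260,170:490],None,fx=2.5,fy=2.5,interpolation=cv2.INTER_CUBIC))
cv2.imwrite("pics/sc.png",cv2.resize(s[110:370,240:410],None,fx=2.3,fy=2.3,interpolation=cv2.INTER_CUBIC))
grab_frame("side");grab_frame("top")
for l in ["pot","rack","rack_rail","chair","rail_foot","tumbler","plate"]:
  for n in ["top","side"]:
    print(l,n,[(round(d["p"],2),np.round(d["location"],1).tolist()) for d in spot_in(n,l)[:3]])
print(get_state()["clock"])
E
```

```text
pot top [(0.87, [240.4, 199.9]), (0.85, [196.8, 218.9]), (0.62, [199.9, 187.5])]
pot side [(0.88, [335.3, 337.5]), (0.65, [275.0, 294.7]), (0.64, [342.0, 279.2])]
rack top [(0.93, [198.9, 244.4]), (0.27, [118.4, 376.9])]
rack side [(0.94, [278.6, 307.0])]
rack_rail top [(0.56, [201.3, 244.4])]
rack_rail side [(0.92, [279.0, 306.1])]
chair top [(0.69, [200.7, 247.8]), (0.66, [114.7, 376.6])]
chair side [(0.94, [174.4, 231.1])]
rail_foot top [(0.71, [118.4, 380.2])]
rail_foot side [(0.88, [176.0, 228.3])]
tumbler top [(0.68, [151.0, 355.4]), (0.56, [202.1, 243.6])]
tumbler side [(0.84, [172.6, 296.0])]
plate top [(0.56, [164.7, 415.5])]
plate side [(0.94, [141.8, 315.9])]
0.95
```

View pics/tc.png

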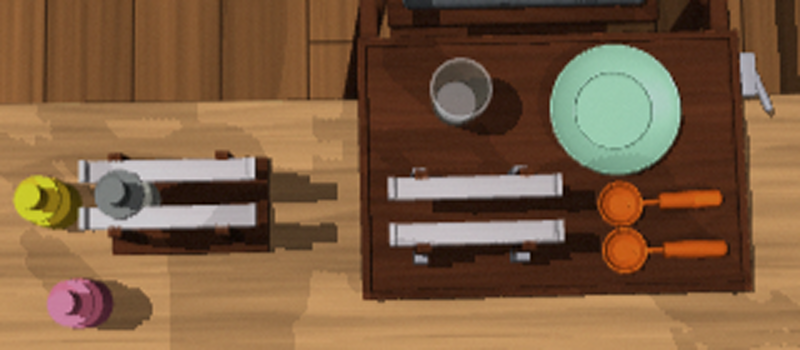

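View pics/sc.png

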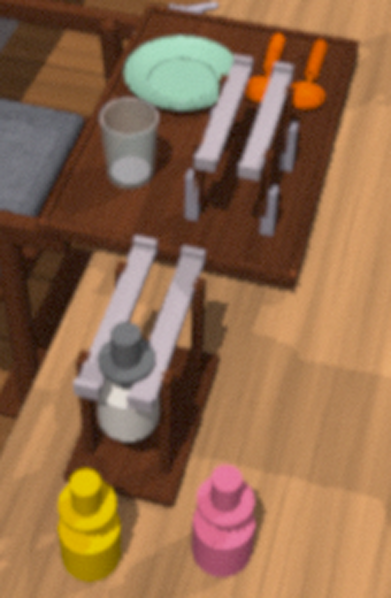

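```bash
cat > fit.py <<'E'
from h import *
from scipy.optimize import minimize
def boxes():
    B=[]
    for s in (-1,1):
        B.append((s*13,s*35,-90,90,-8,0))
        for e in (-1,1): B.append((s*13,s*35,e*90,e*84,0,8))
    return B
def hulls(c,p,S):
    x,y,z,a=p; R=np.array([[np.cos(a),-np.sin(a),0],[np.sin(a),np.cos(a),0],[0,0,1]])
    H=[]
    for b in boxes():
        P=np.array([[i,j,k] for i in b[:2] for j in b[2:4] for k in b[4:]],float)@R.T+[x,y,z]
        q=np.array([proj(c,X)[::-1] for X in P]); H.append(q)
    return H
def render(c,p,S,roi):
    r0,r1,c0,c1=roi; m=np.zeros(((r1-r0)*S,(c1-c0)*S),np.uint8)
    for q in hulls(c,p,S):
        h=cv2.convexHull(((q+0.5-[c0,r0])*S-0.5).astype(np.float32))
        cv2.fillConvexPoly(m,np.round(h*16).astype(np.int32),255,shift=4)
    return cv2.resize(m,(c1-c0,r1-r0),interpolation=cv2.INTER_AREA)/255.
def softmask(im,roi):
    r0,r1,c0,c1=roi; f=im[r0:r1,c0:c1].astype(float)
    mn=f.min(2); return mn
E
python3 - <<'E'
from fit import *
t=cv2.imread("pics/top0.png"); s=cv2.imread("pics/side0.png")
for n,p in [("top",(188,240)),("top",(206,240)),("top",(195,350)),("top",(213,350)),("top",(203,240)),("side",(255,290)),("side",(255,315)),("side",(165,337)),("side",(165,352)),("side",(255,302))]:
    im=t if n=="top" else s
    print(n,p,im[p[0]-6:p[0]+7,p[1]].tolist() if n=="top" else im[p[0],p[1]-10:p[1]+11,0].tolist())
E
```

```text
top (188, 240) [[76, 116, 155], [79, 105, 137], [178, 178, 187], [195, 192, 198], [196, 192, 198], [196, 194, 199], [199, 198, 203], [199, 196, 201], [199, 195, 201], [193, 191, 196], [105, 108, 117], [35, 46, 74], [12, 24, 45]]
top (206, 240) [[15, 22, 39], [7, 19, 34], [129, 129, 139], [188, 187, 194], [196, 193, 198], [195, 193, 200], [199, 195, 202], [201, 198, 203], [197, 195, 199], [200, 197, 202], [169, 167, 172], [69, 69, 78], [11, 17, 34]]
top (195, 350) [[19, 33, 66], [87, 94, 116], [176, 174, 181], [190, 187, 193], [193, 189, 197], [192, 189, 195], [194, 193, 198], [194, 191, 197], [193, 190, 197], [189, 186, 192], [88, 86, 95], [12, 21, 36], [13, 21, 38]]
top (213, 350) [[20, 39, 74], [19, 37, 72], [168, 166, 174], [192, 189, 196], [191, 189, 195], [193, 188, 196], [194, 191, 198], [192, 190, 196], [194, 190, 197], [192, 189, 197], [123, 124, 131], [43, 45, 58], [7, 18, 34]]
top (203, 240) [[10, 17, 34], [10, 18, 34], [10, 15, 33], [15, 22, 39], [7, 19, 34], [129, 129, 139], [188, 187, 194], [196, 193, 198], [195, 193, 200], [199, 195, 202], [201, 198, 203], [197, 195, 199], [200, 197, 202]]
side (255, 290) [110, 134, 169, 186, 190, 193, 193, 175, 141, 121, 123, 122, 123, 120, 124, 125, 125, 122, 124, 122, 106]
side (255, 315) [111, 163, 184, 189, 189, 193, 193, 193, 193, 192, 187, 167, 126, 93, 88, 91, 90, 77, 39, 19, 8]
side (165, 337) [36, 44, 86, 139, 177, 191, 191, 192, 193, 193, 192, 176, 137, 79, 30, 18, 24, 11, 12, 9, 5]
side (165, 352) [18, 24, 11, 12, 9, 5, 28, 77, 140, 180, 190, 193, 191, 192, 192, 190, 171, 127, 63, 27, 22]
side (255, 302) [123, 120, 124, 125, 125, 122, 124, 122, 106, 76, 51, 50, 67, 111, 163, 184, 189, 189, 193, 193, 193]
```

```bash
cat > fit2.py <<'E'
from fit import *
def faces(p):
    x,y,z,a=p; R=np.array([[np.cos(a),-np.sin(a)],[np.sin(a),np.cos(a)]])
    F=[]
    for s in (-1,1):
        for (y0,y1,h) in ((-90,90,0),(-90,-84,8),(84,90,8)):
            P=np.array([[s*13,y0],[s*35,y0],[s*35,y1],[s*13,y1]],float)@R.T+[x,y]
            F.append(np.c_[P,np.full(4,z+h)])
    return F
def rend(c,p,roi,S=8):
    r0,r1,c0,c1=roi; m=np.zeros(((r1-r0)*S,(c1-c0)*S),np.uint8)
    for P in faces(p):
        q=np.array([proj(c,X)[::-1] for X in P])
        cv2.fillConvexPoly(m,np.round((((q+0.5-[c0,r0])*S-0.5))*16).astype(np.int32),255,shift=4)
    m=cv2.resize(m,(c1-c0,r1-r0),interpolation=cv2.INTER_AREA)/255.
    return cv2.GaussianBlur(m,(0,0),0.6)
def fit(views,p0,free):
    # views: list of (cam,img,roi,excl list of (row,col,rad),w)
    D=[]
    for c,im,roi,ex,w in views:
        r0,r1,c0,c1=roi; b=im[r0:r1,c0:c1].astype(float)
        b=b[:,:,0]
        a=np.clip((b-130)/55,0,1); W=np.ones_like(a)*w
        rr,cc=np.mgrid[r0:r1,c0:c1]
        for (r,q,d) in ex: W[(rr-r)**2+(cc-q)**2<d*d]=0
        D.append((c,roi,a,W))
    def cost(v):
        p=np.array(p0,float); p[free]+=v
        return sum((W*(rend(c,p,roi)-a)**2).sum() for c,roi,a,W in D)
    best=None
    for k in range(3):
        v0=np.zeros(len(free)) if best is None else best.x
        n=len(free); sim=np.vstack([v0]+[v0+np.eye(n)[i]*(0.06 if free[i]==3 else 10)/(k+1) for i in range(n)])
        best=minimize(cost,v0,method="Nelder-Mead",options=dict(initial_simplex=sim,maxiter=400,xatol=1e-3,fatol=1e-3))
    p=np.array(p0,float);p[free]+=best.x
    return p,best.fun
def draw(c,im,p,name,roi,f):
    r0,r1,c0,c1=roi; o=cv2.resize(im[r0:r1,c0:c1],None,fx=f,fy=f,interpolation=cv2.INTER_CUBIC)
    for P in faces(p):
        q=np.array([proj(c,X)[::-1] for X in P]); 
        cv2.polylines(o,[np.round((q+0.5-[c0,r0])*f-.5).astype(np.int32)],True,(0,0,255),1)
    cv2.imwrite(name,o)
E
cat > run1.py <<'E'
from fit2 import *
t=cv2.imread("pics/top0.png"); s=cv2.imread("pics/side0.png")
ct=camera_params("top");cs=camera_params("side")
rt=(172,225,196,285); rs=(205,300,265,340)
g=atz(ct,198.5,237,160); print("rack0",g)
ext=[(197,217,18)]; exs=[(270,294,24)]
vt=(ct,t,rt,ext,1);vs=(cs,s,rs,exs,1)
p,f=fit([vt,vs],[g[0],g[1],160,0.],[0,1,3]);print("rack both",p,f)
P=p
for n,v in (("t",vt),("s",vs)):
    print(n,*fit([v],p,[0,1,3]))
print("free z",*fit([vt,vs],p,[0,1,2,3]))
draw(ct,t,p,"pics/rt.png",rt,6);draw(cs,s,p,"pics/rs.png",rs,6)
rt=(182,226,318,402); rs=(128,205,318,375)
g=atz(ct,204,360,160)
vt=(ct,t,rt,[],1);vs=(cs,s,rs,[],1)
p,f=fit([vt,vs],[g[0],g[1],160,0.],[0,1,2,3]);print("tray",p,f)
for z in (146,155,160,165,174):
    pz=p.copy();pz[2]=z;print(z,*fit([vt,vs],pz,[0,1,3]), fit([vt],pz,[0,1,3])[0],fit([vs],pz,[0,1,3])[0])
draw(ct,t,p,"pics/tt.png",rt,6);draw(cs,s,p,"pics/ts.png",rs,6)
E
python3 run1.py
```

```text
rack0 [551.47143346 220.59138304 160.        ]
rack both [5.55735681e+02 2.21997526e+02 1.60000000e+02 5.36772038e-03] 140.46082235861536
t [5.55695175e+02 2.21335990e+02 1.60000000e+02 5.24845300e-03] 47.05712910966131
s [5.55218243e+02 2.32133587e+02 1.60000000e+02 1.69328304e-02] 84.66524661535944
free z [5.56910070e+02 2.23323308e+02 1.50264583e+02 1.14694129e-02] 127.53809905253487
tray [ 5.35470488e+02 -9.56287352e+01  1.49909824e+02  1.51024188e-02] 593.1035240938131
146 [ 5.36072915e+02 -9.63933567e+01  1.46000000e+02  1.10611609e-02] 590.6038631457203 [ 5.35847433e+02 -9.56417438e+01  1.46000000e+02  9.12872321e-03] [ 5.36605840e+02 -1.03868818e+02  1.46000000e+02  1.52691156e-02]
155 [ 5.34917469e+02 -9.47989763e+01  1.55000000e+02  1.31777655e-02] 601.4574802036344 [ 5.35157112e+02 -9.49482785e+01  1.55000000e+02  9.35202443e-03] [ 5.34667977e+02 -9.48800550e+01  1.55000000e+02  1.38342725e-02]
160 [ 5.34301298e+02 -9.28372722e+01  1.60000000e+02  1.32237530e-02] 630.688840556541 [ 5.34700798e+02 -9.44358019e+01  1.60000000e+02  1.07705162e-02] [ 5.33448973e+02 -8.90231852e+01  1.60000000e+02  1.99055314e-02]
165 [ 5.33614187e+02 -9.13916993e+01  1.65000000e+02  1.46932517e-02] 680.8418130373823 [ 5.34237760e+02 -9.37022931e+01  1.65000000e+02  1.05800000e-02] [ 5.32526749e+02 -8.32728193e+01  1.65000000e+02  1.95899192e-02]
174 [ 5.32399425e+02 -8.10406996e+01  1.74000000e+02  2.12759621e-02] 786.2616022082373 [ 5.33429826e+02 -9.24589364e+01  1.74000000e+02  7.81213617e-03] [ 5.30375175e+02 -7.42533272e+01  1.74000000e+02  1.80073422e-02]
```

```bash
python3 - <<'E'
import cv2,numpy as np
a=[cv2.imread(f"pics/{n}.png") for n in ("rt","tt","rs","ts")]
def pad(l,W): 
    H=max(i.shape[0] for i in l); return np.hstack([cv2.copyMakeBorder(i,0,H-i.shape[0],0,0,0) for i in l])
x=pad([cv2.resize(i,None,fx=.72,fy=.72) for i in a[:2]],0);y=pad(a[2:],0)
cv2.imwrite("pics/o1.png",x);cv2.imwrite("pics/o2.png",y);print(x.shape,y.shape)
E
```

```text
(229, 747, 3) (570, 792, 3)
```

View pics/o1.png

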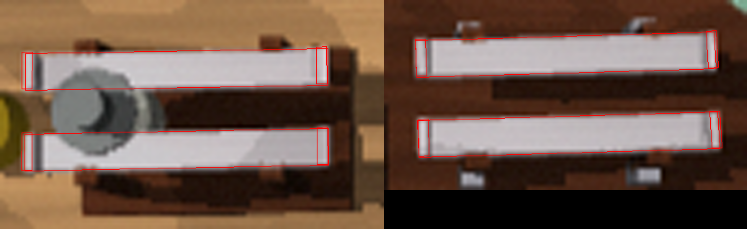

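View pics/o2.png

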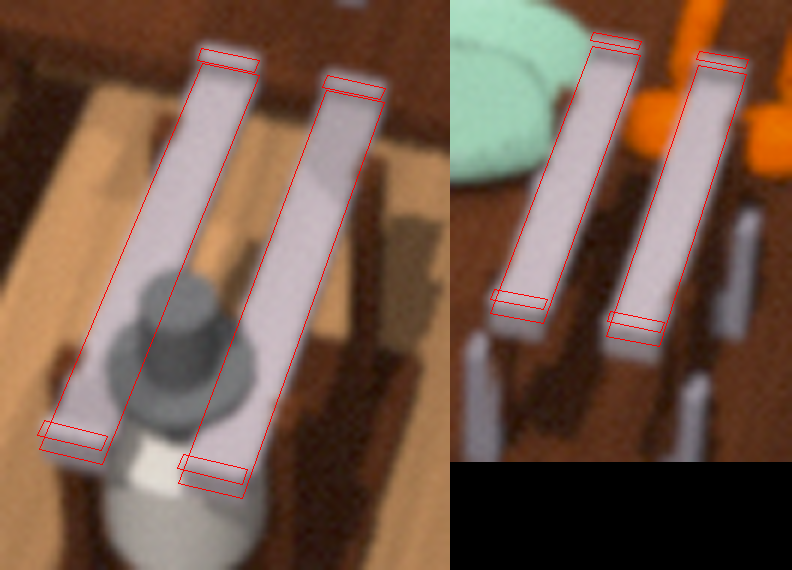

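```bash
cat > run2.py <<'E'
import fit2
from fit2 import *
_f=fit2.faces
END=True
def faces(p):
    F=_f(p)
    x,y,z,a=p; R=np.array([[np.cos(a),-np.sin(a)],[np.sin(a),np.cos(a)]])
    for s in (-1,1):
        P=np.array([[s*13,90],[s*35,90],[s*35,90],[s*13,90]],float)@R.T+[x,y]
        F.append(np.c_[P,z+np.array([-8,-8,8,8])])
    return F
fit2.faces=faces
t=cv2.imread("pics/top0.png"); s=cv2.imread("pics/side0.png")
s2=s.copy(); s2[(s.max(2).astype(int)-s.min(2))>30]=0
ct=camera_params("top");cs=camera_params("side")
def sh(c,du,dv):
    c=dict(c);K=c["camera_matrix"].copy();K[0,2]+=du;K[1,2]+=dv;c["camera_matrix"]=K;return c
print("camera pos",-cs["R"].T@cs["t"],-ct["R"].T@ct["t"])
rt=(172,225,196,285); rs=(205,300,265,340)
vt=(ct,t,rt,[(197,217,18)],1)
p,f=fit([vt],[555.7,221.3,160,0.005],[0,1,3]);print("rack top",p,f)
vs=lambda c:(c,s2,rs,[(270,294,24)],1)
r0,r1,c0,c1=rs;b=s2[r0:r1,c0:c1,0].astype(float);a=np.clip((b-130)/55,0,1);W=np.ones_like(a);rr,cc=np.mgrid[r0:r1,c0:c1];W[(rr-270)**2+(cc-294)**2<24**2]=0
r=minimize(lambda v:(W*(rend(sh(cs,*v),p,rs)-a)**2).sum(),[0,0],method="Nelder-Mead",options=dict(initial_simplex=[[0,0],[2,0],[0,2]]))
print("side shift px",r.x,r.fun)
cs2=sh(cs,*r.x)
draw(cs2,s,p,"pics/rs.png",rs,6)
print("rack top+side2 freez",*fit([vt,vs(cs2)],p,[0,1,2,3]))
rt=(182,226,318,402); rs=(128,205,318,375)
ext=[(221,338,5),(221,379,5),(188,340,4),(187,378,4)]
exs=[(193,324,9),(172,366,9),(186,357.5,8),(198,357,9),(182,322,5),(160,367,6)]
vt=(ct,t,rt,ext,1);vs=(cs2,s2,rs,exs,1)
for v in ([vt,vs],):
  q,f=fit(v,[535,-95,156,0.01],[0,1,2,3]);print("tray",q,f)
print("tray rawside",*fit([vt,(cs,s2,rs,exs,1)],[535,-95,156,0.01],[0,1,2,3]))
draw(ct,t,q,"pics/tt.png",rt,6);draw(cs2,s,q,"pics/ts.png",rs,6)
a=[cv2.imread(f"pics/{n}.png") for n in ("rs","ts","tt")]
H=max(i.shape[0] for i in a);cv2.imwrite("pics/o3.png",np.hstack([cv2.copyMakeBorder(i,0,H-i.shape[0],0,0,0) for i in a[:2]]))
cv2.imwrite("pics/o4.png",a[2])
E
python3 run2.py
```

```text
camera pos [349.42696036 841.4838733  974.2484118 ] [ 436.97953312   14.85534448 1369.63023915]
rack top [5.55701418e+02 2.21355000e+02 1.60000000e+02 5.21886344e-03] 47.11411171388017
side shift px [-1.20139098  3.57076228] 93.79589788137417
rack top+side2 freez [5.55627229e+02 2.21067574e+02 1.59308693e+02 1.08585999e-02] 139.86736098183252
tray [ 5.34666242e+02 -9.54680232e+01  1.56536868e+02  1.30415759e-02] 239.0996655675854
tray rawside [ 5.35930275e+02 -9.57811799e+01  1.46760709e+02  1.42096457e-02] 217.59874573689984
```

View pics/o3.png

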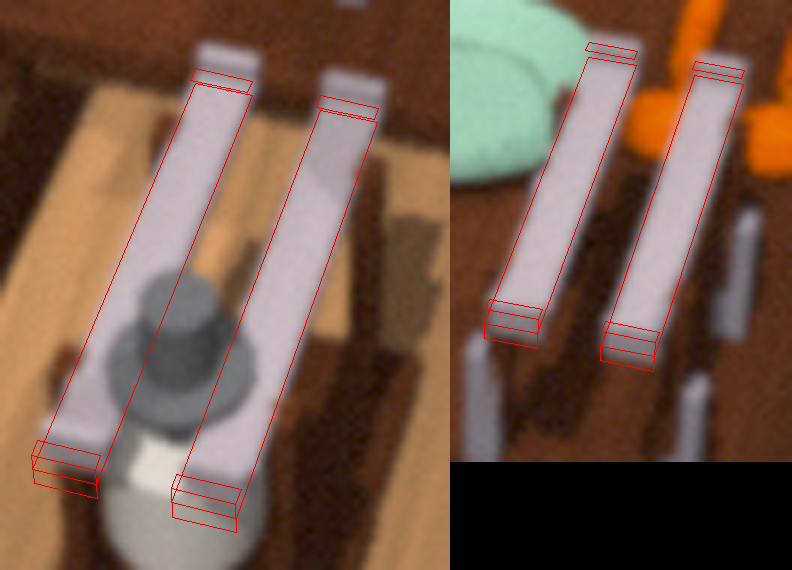

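```bash
python3 - <<'E'
from h import *
s=get_state();c=camera_params("wrist");ct=camera_params("top");cs=camera_params("side")
R=s["eef_rot"]
print("cam in tool",R.T@(-c["R"].T@c["t"]-s["tcp_pos"]), "axes in tool (cols x,y,z)\n",np.round(R.T@c["R"].T,3))
print("knob top",atz(ct,196,217.6,200),atz(cs,252.5,295,200))
print(tri(ct,(196,217.6),cs,(252.5,295.5)))
print("collar",atz(ct,198.3,219,166))
print(s["clock"])
E
```

```text
cam in tool [  69.75367417   -0.44829184 -143.58956501] axes in tool (cols x,y,z)
 [[-0.    -0.962 -0.272]
 [ 1.    -0.    -0.   ]
 [ 0.    -0.272  0.962]]
knob top [554.56198158 261.92596239 200.        ] [554.99365287 264.45343464 200.        ]
(array([554.73734883, 262.41380609, 197.63200356]), np.float64(0.12660504404141745))
collar [552.02952741 265.49122828 166.        ]
0.95
```

apply_moves(plan=[{"grip": 0, "x": 200, "y": -125, "z": -60, "wz": -0.7}, {"grip": 0, "x": 200, "y": -125, "z": -60, "wz": -0.7}, {"grip": 0, "x": 200, "y": -125, "z": -60, "wz": -0.7}, {"grip": 0, "x": 200, "y": -125, "z": -60, "wz": -0.7}, {"grip": 0, "x": 200, "y": -125, "z": -60, "wz": -0.7}])

```text
validation failed for argument at $.pl...
```

apply_moves(plan=[{"grip": 0.0, "x": 200, "y": -125, "z": -60, "wx": 0, "wy": 0, "wz": -0.7}, {"grip": 0.0, "x": 200, "y": -125, "z": -60, "wx": 0, "wy": 0, "wz": -0.7}, {"grip": 0.0, "x": 200, "y": -125, "z": -60, "wx": 0, "wy": 0, "wz": -0.7}, {"grip": 0.0, "x": 200, "y": -125, "z": -60, "wx": 0, "wy": 0, "wz": -0.7}, {"grip": 0.0, "x": 200, "y": -125, "z": -60, "wx": 0, "wy": 0, "wz": -0.7}])

```text
clock: 1.45
tcp_pos: [358.5, -400.9, 292.2]
eef_rot: [[0.496, 0.868, 0.001], [0.868, -0.496, -0.001], [-0.0, 0.001, -1.0]]
force: [0.6, -1.3, 0.1]
grip_width: 85.7
```

apply_moves(plan=[{"grip": 0.0, "x": 245, "y": 25, "z": -30, "wx": 0, "wy": 0, "wz": -0.53}, {"grip": 0.0, "x": 245, "y": 25, "z": -30, "wx": 0, "wy": 0, "wz": -0.53}, {"grip": 0.0, "x": 245, "y": 25, "z": -30, "wx": 0, "wy": 0, "wz": -0.53}, {"grip": 0.0, "x": 245, "y": 25, "z": -30, "wx": 0, "wy": 0, "wz": -0.53}, {"grip": 0.0, "x": 245, "y": 25, "z": -30, "wx": 0, "wy": 0, "wz": -0.53}])

```text
clock: 1.95
tcp_pos: [502.7, -201.9, 321.8]
eef_rot: [[-0.007, 1.0, 0.0], [1.0, 0.007, -0.0], [-0.0, 0.0, -1.0]]
force: [0.6, -0.7, -0.9]
grip_width: 85.5
```

apply_moves(plan=[{"grip": 0.0, "x": 50, "y": 20, "z": 0, "wx": 0, "wy": 0, "wz": 0}, {"grip": 0.0, "x": 100, "y": 34, "z": 0, "wx": 0, "wy": 0, "wz": 0}, {"grip": 0.0, "x": 100, "y": 34, "z": 0, "wx": 0, "wy": 0, "wz": 0}, {"grip": 0.0, "x": 100, "y": 34, "z": 0, "wx": 0, "wy": 0, "wz": 0}])

```text
clock: 2.35
tcp_pos: [535.8, -101.9, 321.3]
eef_rot: [[-0.007, 1.0, 0.0], [1.0, 0.007, 0.0], [0.0, 0.0, -1.0]]
force: [0.5, -1.6, -0.1]
grip_width: 85.7
```

```bash
python3 - <<'E'
from h import *
import pickle
s=get_state();c=camera_params("wrist");im=grab_frame("wrist")
cv2.imwrite("pics/w1.png",im[:,:,::-1]);pickle.dump(c,open("w1.pkl","wb"));print(s["tcp_pos"],s["qd"].round(3),s["joint_pos"].round(2))
E
```

```text
[ 535.77140272 -101.91936179  321.31462755] [ 0.045 -0.002  0.036  0.003  0.004  0.001  0.025] [ 0.47  0.34 -0.51  1.68  0.18  1.17 -0.08]
```

View pics/w1.png

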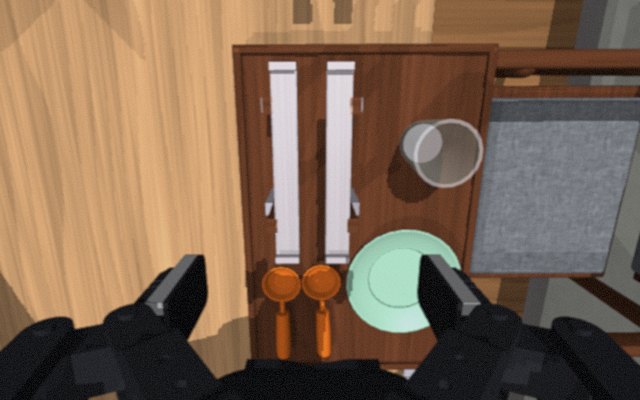

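```bash
cat > run3.py <<'E'
from fit2 import *
import pickle,sys
c=pickle.load(open("w1.pkl","rb"));im=cv2.imread("pics/w1.png");im2=im.copy();im2[(im.max(2).astype(int)-im.min(2))>30]=0
roi=(50,275,258,366);ex=[(104,262,10),(104,360,9),(202,268,9),(205,270,8),(203,356,9),(210,357,8)]
v=(c,im2,roi,ex,1)
q,f=fit([v],[535,-95,156,0.01],[0,1,2,3]);print(q,f)
for z in (146,151,156,161,166): print(*fit([v],[535,-95,z,0.01],[0,1,3]))
draw(c,im,q,"pics/w1d.png",roi,3)
w=(50,275,220,366)
# tray edges for chair yaw / position
E
python3 run3.py
```

```text
[ 5.35698659e+02 -9.40399601e+01  1.47397448e+02  1.04671036e-02] 411.87450319769476
[ 5.35690768e+02 -9.40327874e+01  1.46000000e+02  9.74646557e-03] 430.5379436202009
[ 5.35692830e+02 -9.40081860e+01  1.51000000e+02  9.74838757e-03] 516.1333395367923
[ 5.35731864e+02 -9.44616190e+01  1.56000000e+02  8.78294275e-03] 822.1743583458366
[ 5.35722650e+02 -9.49606864e+01  1.61000000e+02  9.68851906e-03] 1204.7329656382458
[ 5.35738629e+02 -9.53711596e+01  1.66000000e+02  9.48475036e-03] 1630.906616267584
```

View pics/w1d.png

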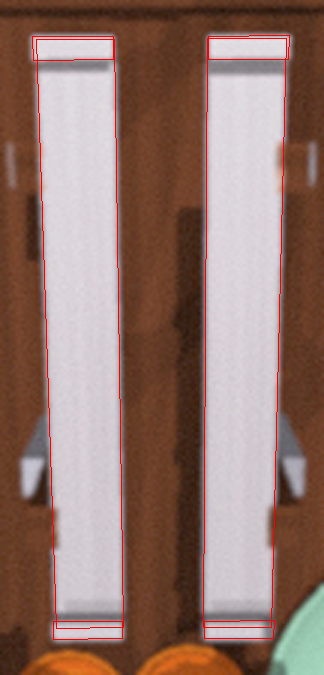

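apply_moves(plan=[{"grip": 0.0, "x": 50, "y": 5, "z": 0, "wx": 0, "wy": 0, "wz": 0}, {"grip": 0.0, "x": 100, "y": 10, "z": 0, "wx": 0, "wy": 0, "wz": 0}, {"grip": 0.0, "x": 150, "y": 15, "z": 0, "wx": 0, "wy": 0, "wz": 0}, {"grip": 0.0, "x": 200, "y": 20, "z": 0, "wx": 0, "wy": 0, "wz": 0}, {"grip": 0.0, "x": 250, "y": 22, "z": 0, "wx": 0, "wy": 0, "wz": 0}])

```text
clock: 2.9
tcp_pos: [557.0, 145.3, 321.3]
eef_rot: [[-0.001, 1.0, 0.0], [1.0, 0.001, -0.001], [-0.001, 0.0, -1.0]]
force: [0.7, -1.0, -0.3]
grip_width: 85.2
```

apply_moves(plan=[{"grip": 0.0, "x": 50, "y": 0, "z": 0, "wx": 0, "wy": 0, "wz": 0}, {"grip": 0.0, "x": 65, "y": 0, "z": 0, "wx": 0, "wy": 0, "wz": 0}, {"grip": 0.0, "x": 65, "y": 0, "z": 0, "wx": 0, "wy": 0, "wz": 0}, {"grip": 0.0, "x": 65, "y": 0, "z": 0, "wx": 0, "wy": 0, "wz": 0}])

```text
clock: 3.3
tcp_pos: [556.8, 208.5, 321.1]
eef_rot: [[-0.002, 1.0, -0.0], [1.0, 0.002, -0.001], [-0.001, -0.0, -1.0]]
force: [-0.5, 0.1, -0.1]
grip_width: 85.5
```

```bash
python3 - <<'E'
from h import *
import pickle
s=get_state();c=camera_params("wrist");im=grab_frame("wrist")
cv2.imwrite("pics/w2.png",im[:,:,::-1]);pickle.dump(c,open("w2.pkl","wb"));print(s["tcp_pos"],s["qd"].round(3),s["joint_pos"].round(2),s["force"])
for d in spot_in("wrist","pot"): print(d)
E
```

```text
[556.7732566  208.45378912 321.0907213 ] [ 0.017 -0.008  0.005  0.004 -0.001 -0.001 -0.002] [-0.05  0.44 -0.59  1.55  0.26  1.23 -0.68] [-0.54013419  0.14464949 -0.11872158]
{'location': [9.8, 313.6], 'p': 0.92}
{'location': [36.4, 206.4], 'p': 0.63}
```

View pics/w2.png

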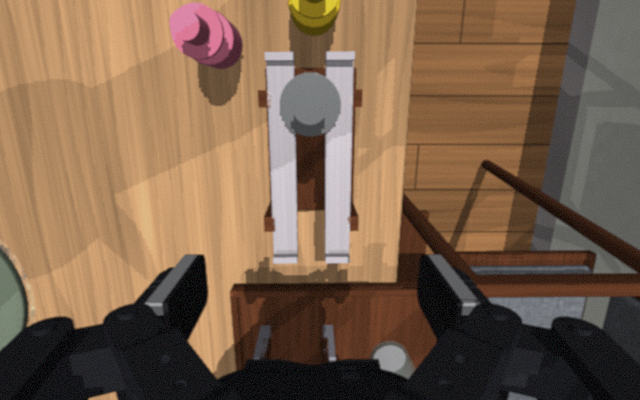

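```bash
cat > run4.py <<'E'
from fit2 import *
import pickle
c=pickle.load(open("w2.pkl","rb"));im=cv2.imread("pics/w2.png");im2=im.copy();im2[(im.max(2).astype(int)-im.min(2))>30]=0
roi=(42,275,255,366);ex=[(105,311,36),(97,262,9),(97,360,8),(218,270,8),(218,354,8)]
v=(c,im2,roi,ex,1)
q,f=fit([v],[555.7,221,160,0.005],[0,1,2,3]);print("freez",q,f)
q,f=fit([v],[555.7,221,160,0.005],[0,1,3]);print("z160",q,f)
draw(c,im,q,"pics/w2d.png",roi,3)
g=im.astype(int);m=((np.abs(g[:,:,0]-g[:,:,2])<22)&(g.mean(2)>90)&(g.mean(2)<165)).astype(np.uint8)
m[:60]=0;m[150:]=0;m[:,:265]=0;m[:,355:]=0
m=cv2.morphologyEx(m,cv2.MORPH_OPEN,np.ones((7,7),np.uint8))
k,l,st,ce=cv2.connectedComponentsWithStats(m);i=1+np.argmax(st[1:,4])
e=cv2.minEnclosingCircle(cv2.findContours((l==i).astype(np.uint8),0,1)[0][0]);print(e,st[i])
for z in (164,166): print(atz(c,e[0][1],e[0][0],z), e[1]/355*( -c["R"].T@c["t"])[2])
E
python3 run4.py
```

```text
freez [5.55521328e+02 2.22157612e+02 1.59206310e+02 7.63387021e-03] 591.8779966628828
z160 [5.55480637e+02 2.22214696e+02 1.60000000e+02 7.20989638e-03] 597.5765419868969
((310.0701904296875, 104.46186828613281), 33.18849563598633) [ 280   73   61   59 2722]
[555.33634482 272.34396558 164.        ] 43.43337823439512
[555.34769956 272.38396386 166.        ] 43.43337823439512
```

View pics/w2d.png

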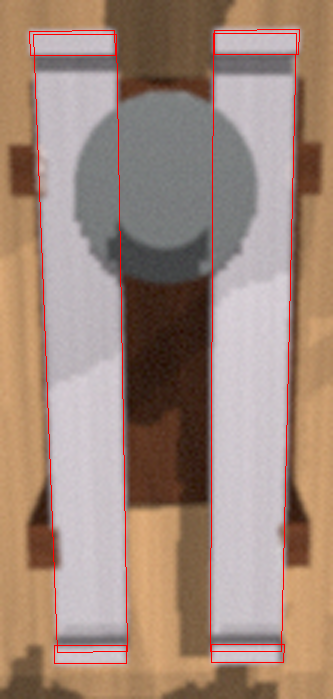

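```bash
python3 - <<'E'
from h import *
import pickle
c=pickle.load(open("w2.pkl","rb"));print("cam",-c["R"].T@c["t"])
print("knobtop",atz(c,199/3+42-.3,165/3+255-.3,200),"collar",atz(c,187/3+42-.3,166/3+255-.3,166))
E
```

```text
cam [557.04287203 278.35538973 464.58415718]
knobtop [555.27269851 270.56373991 200.        ] collar [555.31772105 272.72139829 166.        ]
```

apply_moves(plan=[{"grip": 0.0, "x": 40, "y": -1, "z": 20, "wx": 0, "wy": 0, "wz": -0.006}, {"grip": 0.0, "x": 63, "y": -1, "z": 60, "wx": 0, "wy": 0, "wz": -0.006}, {"grip": 0.0, "x": 63, "y": -1, "z": 100, "wx": 0, "wy": 0, "wz": -0.006}, {"grip": 0.0, "x": 63, "y": -1, "z": 100, "wx": 0, "wy": 0, "wz": -0.006}, {"grip": 0.0, "x": 63, "y": -1, "z": 100, "wx": 0, "wy": 0, "wz": -0.006}])

```text
clock: 3.9
tcp_pos: [555.7, 272.1, 222.3]
eef_rot: [[-0.008, 1.0, -0.0], [1.0, 0.008, -0.001], [-0.001, -0.0, -1.0]]
force: [0.2, -0.4, 0.7]
grip_width: 85.4
```

```bash
python3 - <<'E'
from h import *
s=get_state();print(s["tcp_pos"],s["force"],s["qd"].round(3))
im=grab_frame("wrist");a=im[:,:,::-1]
b=grab_frame("side")[:,:,::-1]
cv2.imwrite("pics/w3.png",np.hstack([cv2.resize(a,(400,250)),cv2.resize(b[180:340,220:410],(400,337))[:250]]))
E
```

```text
[555.66562496 272.0793862  222.2688705 ] [ 0.18467496 -0.35788546  0.69624452] [ 0.002 -0.031 -0.012 -0.029 -0.002  0.003 -0.001]
```

View pics/w3.png

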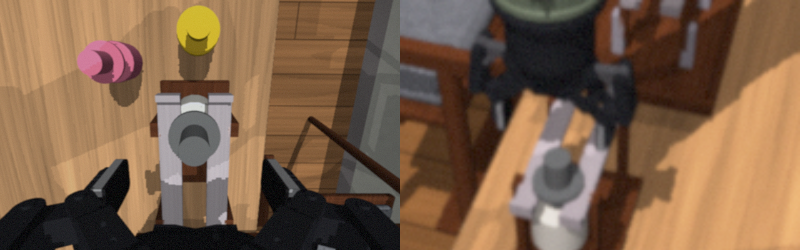

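```bash
python3 - <<'E'
from h import *
s=get_state();c=camera_params("wrist");im=grab_frame("wrist")[:,:,::-1].copy()
cam=-c["R"].T@c["t"];print(cam, s["tcp_pos"])
for y in (262.4,272):
  for z,r,col in ((200,13,(0,0,255)),(166,25,(0,255,0)),(166,13,(255,0,0))):
    pts=[proj(c,[555.4+r*np.cos(t),y+r*np.sin(t),z])[::-1] for t in np.linspace(0,6.28,40)]
    cv2.polylines(im,[np.round(pts).astype(np.int32)],True,col if y>265 else (0,255,255),1)
cv2.imwrite("pics/w4.png",cv2.resize(im[100:330,180:450],None,fx=2.5,fy=2.5))
E
```

```text
[555.64525672 342.49011753 367.34131005] [556.18641537 272.8628828  223.6915027 ]
```

View pics/w4.png

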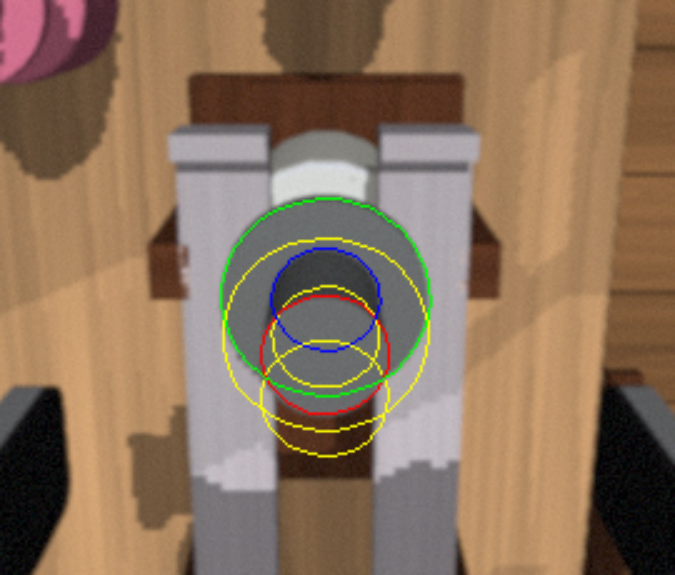

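apply_moves(plan=[{"grip": 0.0, "x": 0, "y": 0, "z": 25, "wx": 0, "wy": 0, "wz": 0}, {"grip": 0.0, "x": 0, "y": 0, "z": 40, "wx": 0, "wy": 0, "wz": 0}, {"grip": 0.0, "x": 0, "y": 0, "z": 52, "wx": 0, "wy": 0, "wz": 0}, {"grip": 0.0, "x": 0, "y": 0, "z": 52, "wx": 0, "wy": 0, "wz": 0}, {"grip": 0.3, "x": 0, "y": 0, "z": 52, "wx": 0, "wy": 0, "wz": 0}])

```text
clock: 4.55
tcp_pos: [555.1, 273.7, 169.8]
eef_rot: [[-0.01, 1.0, 0.0], [1.0, 0.01, 0.0], [0.0, 0.0, -1.0]]
force: [-0.6, 0.1, -0.1]
grip_width: 73.0
```

apply_moves(plan=[{"grip": 0.6, "x": 0, "y": 0, "z": 0, "wx": 0, "wy": 0, "wz": 0}, {"grip": 1.0, "x": 0, "y": 0, "z": 0, "wx": 0, "wy": 0, "wz": 0}, {"grip": 1.0, "x": 0, "y": 0, "z": 0, "wx": 0, "wy": 0, "wz": 0}, {"grip": 1.0, "x": 0, "y": 0, "z": 0, "wx": 0, "wy": 0, "wz": 0}, {"grip": 1.0, "x": 0, "y": 0, "z": 0, "wx": 0, "wy": 0, "wz": 0}])

```text
clock: 5.05
tcp_pos: [555.1, 273.6, 169.9]
eef_rot: [[-0.01, 1.0, 0.001], [1.0, 0.01, 0.0], [0.0, 0.001, -1.0]]
force: [-2.5, -0.8, 5.1]
grip_width: 24.6
```

```bash
python3 - <<'E'
from h import *
s=get_state();print(s["tcp_pos"],s["force"],s["moment"],s["grip_width"],s["clock"])
im=grab_frame("wrist");a=im[:,:,::-1]
cv2.imwrite("pics/w5.png",a)
s=get_state();print(s["tcp_pos"],s["force"],s["moment"],s["grip_width"],s["clock"])
E
```

```text
[555.07825127 273.61557965 169.89886725] [-2.50193762 -0.84894244  5.05826518] [-0.26862263  0.28015866 -0.00581245] 24.55809594622074 5.05
[555.03776753 273.65814847 169.90325467] [-2.26179199 -0.93568771  5.51267679] [-0.25650567  0.26006807 -0.0583955 ] 24.27686987398818 5.1
```

View pics/w5.png

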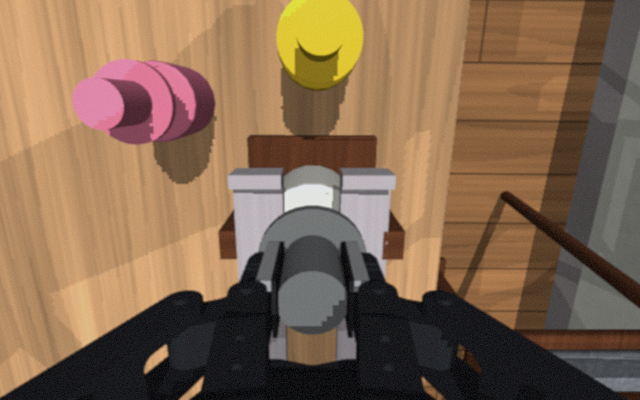

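apply_moves(plan=[{"grip": 1.0, "x": 0, "y": 0, "z": -5, "wx": 0, "wy": 0, "wz": 0}, {"grip": 1.0, "x": 0, "y": 0, "z": -10, "wx": 0, "wy": 0, "wz": 0}, {"grip": 1.0, "x": 0, "y": 0, "z": -15, "wx": 0, "wy": 0, "wz": 0}, {"grip": 1.0, "x": 0, "y": 0, "z": -15, "wx": 0, "wy": 0, "wz": 0}])

```text
clock: 5.5
tcp_pos: [555.2, 273.7, 185.2]
eef_rot: [[-0.01, 1.0, 0.001], [1.0, 0.01, 0.001], [0.001, 0.001, -1.0]]
force: [-0.4, 1.0, -2.8]
grip_width: 25.0
```

```bash
python3 - <<'E'
from h import *
s=get_state();print(s["tcp_pos"],s["force"],s["moment"],s["grip_width"],s["clock"])
im=grab_frame("wrist");a=im[:,:,::-1];b=grab_frame("side")[:,:,::-1]
cv2.imwrite("pics/w6.png",np.hstack([a[130:330,180:450],cv2.resize(b[200:350,230:400],(340,300))[:200]]))
E
```

```text
[555.22129271 273.70347917 185.19033782] [-0.35647266  1.04013548 -2.78882022] [ 0.03611492 -0.01576691  0.04655763] 24.95952442194127 5.5
```

View pics/w6.png

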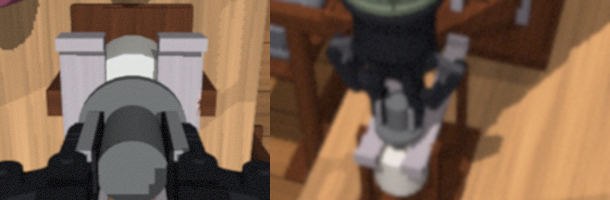

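apply_moves(plan=[{"grip": 1.0, "x": -15, "y": 0, "z": 0, "wx": 0, "wy": 0, "wz": 0}, {"grip": 1.0, "x": -35, "y": 0, "z": 0, "wx": 0, "wy": 0, "wz": 0}, {"grip": 1.0, "x": -60, "y": 0, "z": 0, "wx": 0, "wy": 0, "wz": 0}, {"grip": 1.0, "x": -85, "y": 0, "z": 0, "wx": 0, "wy": 0, "wz": 0}, {"grip": 1.0, "x": -110, "y": 0, "z": 0, "wx": 0, "wy": 0, "wz": 0}])

```text
clock: 6.1
tcp_pos: [555.8, 161.7, 184.1]
eef_rot: [[-0.01, 1.0, -0.0], [1.0, 0.01, -0.0], [-0.0, -0.0, -1.0]]
force: [-0.1, -0.8, -3.0]
grip_width: 24.3
```

apply_moves(plan=[{"grip": 1.0, "x": -25, "y": 0, "z": 0, "wx": 0, "wy": 0, "wz": 0}, {"grip": 1.0, "x": -50, "y": 0, "z": 0, "wx": 0, "wy": 0, "wz": 0}, {"grip": 1.0, "x": -75, "y": 0, "z": 0, "wx": 0, "wy": 0, "wz": 0}, {"grip": 1.0, "x": -100, "y": 0, "z": 0, "wx": 0, "wy": 0, "wz": 0}, {"grip": 1.0, "x": -115, "y": 0, "z": 0, "wx": 0, "wy": 0, "wz": 0}])

```text
clock: 6.6
tcp_pos: [556.9, 45.7, 184.1]
eef_rot: [[-0.008, 1.0, -0.001], [1.0, 0.008, -0.001], [-0.001, -0.001, -1.0]]
force: [-0.6, 0.6, -2.7]
grip_width: 24.5
```

apply_moves(plan=[{"grip": 1.0, "x": 0, "y": 0, "z": 0, "wx": 0, "wy": 0, "wz": 0}, {"grip": 1.0, "x": 0, "y": 0, "z": 0, "wx": 0, "wy": 0, "wz": 0}])

```text
clock: 6.8
tcp_pos: [557.1, 48.8, 184.3]
eef_rot: [[-0.01, 1.0, 0.0], [1.0, 0.01, 0.0], [0.0, 0.0, -1.0]]
force: [-0.5, 1.2, -2.7]
grip_width: 24.3
```

```bash
python3 - <<'E'
from h import *
s=get_state();print(s["tcp_pos"],s["force"],s["moment"],s["grip_width"],s["clock"])
im=grab_frame("wrist");a=im[:,:,::-1];b=grab_frame("side")[:,:,::-1]
cv2.imwrite("pics/w7.png",np.hstack([cv2.resize(a,(400,250)),cv2.resize(b[100:310,230:440],(400,400))[:250]]))
cv2.imwrite("pics/w7b.png",cv2.resize(b[120:290,260:420],None,fx=3.5,fy=3.5,interpolation=cv2.INTER_CUBIC))
E
```

```text
[557.10140801  48.77850136 184.30580169] [-0.50938906  1.20604152 -2.6999244 ] [ 0.06601673  0.00527545 -0.06320529] 24.28967540478839 6.8
```

View pics/w7.png

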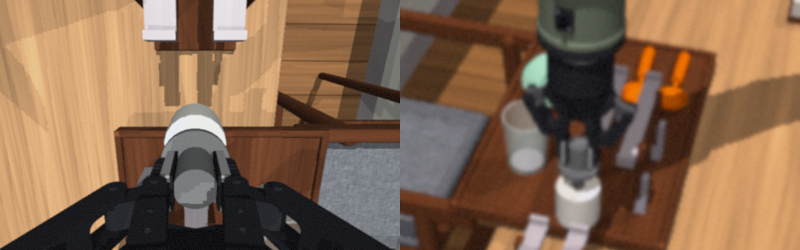

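View pics/w7b.png

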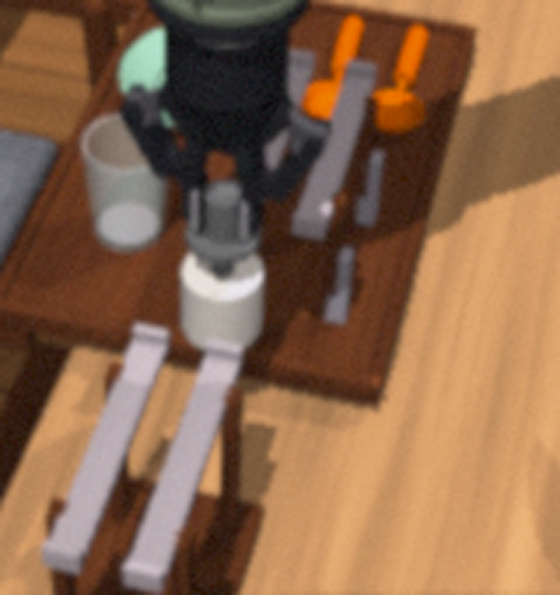

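```bash
cat > ov.py <<'E'
from h import *
def ov(name,p,out,roi,f):
    c=camera_params(name);im=grab_frame(name)[:,:,::-1]
    r0,r1,c0,c1=roi;o=cv2.resize(im[r0:r1,c0:c1],None,fx=f,fy=f,interpolation=cv2.INTER_CUBIC)
    for z,r,col in ((40,13,(0,0,255)),(6,25,(0,255,0)),(0,25,(0,255,0)),(-30,28,(255,0,255)),(-85,28,(255,0,0))):
        pts=np.array([proj(c,[p[0]+r*np.cos(t),p[1]+r*np.sin(t),p[2]+z])[::-1] for t in np.linspace(0,6.28,40)])
        cv2.polylines(o,[np.round((pts+.5-[c0,r0])*f-.5).astype(np.int32)],True,col,1)
    cv2.imwrite(out,o)
E
python3 - <<'E'
from ov import *
s=get_state();t=s["tcp_pos"];print(t)
p=[t[0],t[1]-1.2,t[2]-9.5]
ov("wrist",p,"pics/v1.png",(130,400,200,440),2.2)
ov("side",p,"pics/v2.png",(150,240,280,370),4)
E
```

```text
[557.08618836  49.60815925 184.32500613]
```

View pics/v1.png

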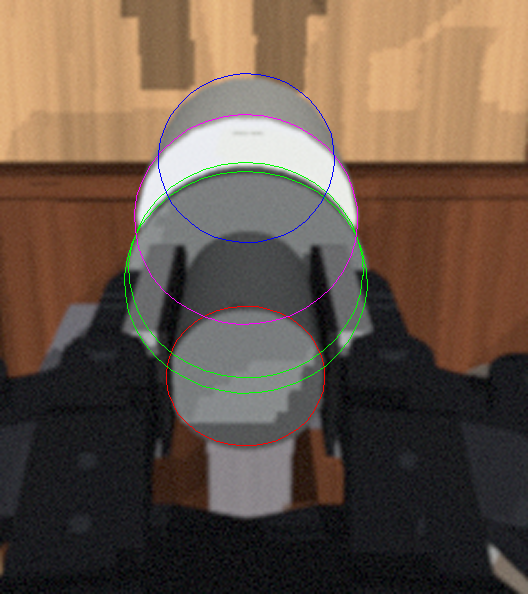

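View pics/v2.png

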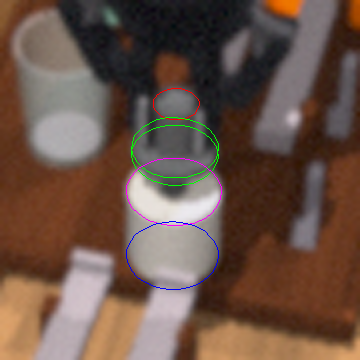

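apply_moves(plan=[{"grip": 1.0, "x": 0, "y": -10, "z": 4, "wx": 0, "wy": 0, "wz": 0}, {"grip": 1.0, "x": 0, "y": -20, "z": 9, "wx": 0, "wy": 0, "wz": 0}, {"grip": 1.0, "x": 0, "y": -23, "z": 12, "wx": 0, "wy": 0, "wz": 0}, {"grip": 1.0, "x": -5, "y": -23, "z": 12, "wx": 0, "wy": 0, "wz": 0}, {"grip": 1.0, "x": -10, "y": -23, "z": 12, "wx": 0, "wy": 0, "wz": 0}])

```text
clock: 7.5
tcp_pos: [534.4, 37.9, 172.4]
eef_rot: [[-0.01, 1.0, 0.0], [1.0, 0.01, -0.0], [-0.0, 0.0, -1.0]]
force: [1.0, -0.6, -1.8]
grip_width: 24.4
```

```bash
python3 - <<'E'
from ov import *
s=get_state();t=s["tcp_pos"];print(t,s["force"])
p=[t[0],t[1]-1.2,t[2]-9.5]
ov("side",p,"pics/v3.png",(120,260,280,400),5)
E
```

```text
[534.42143649  37.87342454 172.37774175] [ 1.04894693 -0.56903259 -1.81639555]
```

View pics/v3.png

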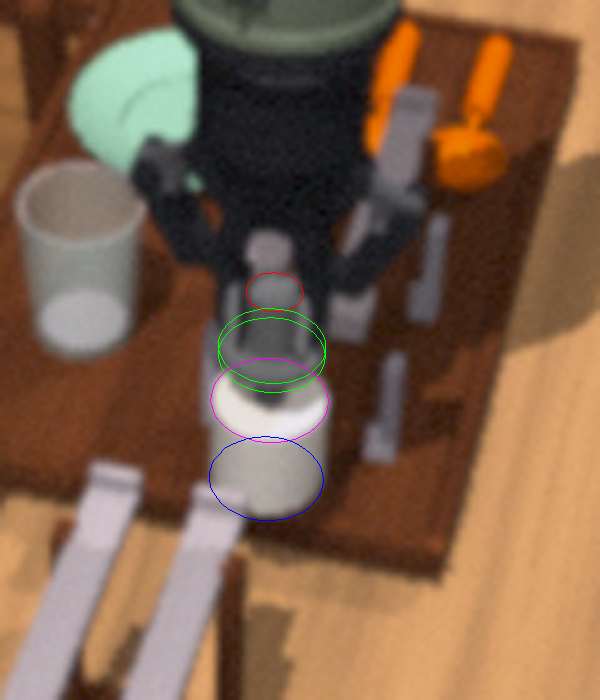

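apply_moves(plan=[{"grip": 1.0, "x": -10, "y": 0, "z": 0, "wx": 0, "wy": 0, "wz": 0}, {"grip": 1.0, "x": -20, "y": 0, "z": 0, "wx": 0, "wy": 0, "wz": 0}, {"grip": 1.0, "x": -30, "y": 0, "z": 0, "wx": 0, "wy": 0, "wz": 0}, {"grip": 1.0, "x": -38, "y": 0, "z": 0, "wx": 0, "wy": 0, "wz": 0}])

```text
clock: 7.95
tcp_pos: [534.6, -1.1, 172.3]
eef_rot: [[-0.009, 1.0, -0.0], [1.0, 0.009, -0.0], [-0.0, -0.0, -1.0]]
force: [0.3, -1.4, -1.6]
grip_width: 24.6
```

```bash
python3 - <<'E'
from ov import *
s=get_state();t=s["tcp_pos"];print(t,s["force"],s["moment"])
p=[t[0],t[1]-1.2,t[2]-9.5]
ov("wrist",p,"pics/v4.png",(130,400,200,440),2.2)
E
```

```text
[534.64235929  -1.10574605 172.28378357] [ 0.31590761 -1.39172154 -1.61865523] [-0.03785973 -0.04375427 -0.03352906]
```

View pics/v4.png

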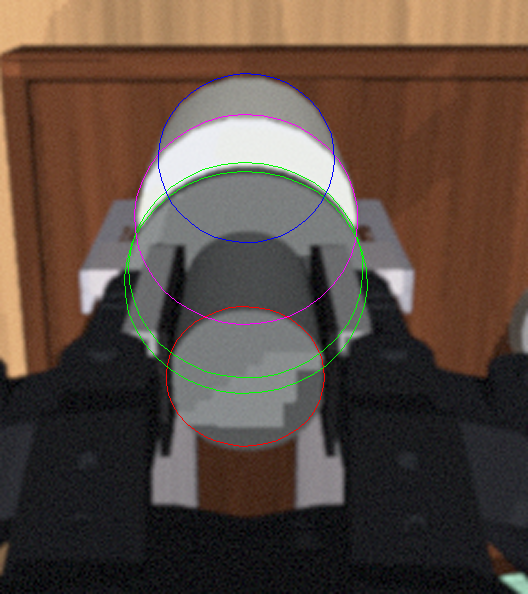

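apply_moves(plan=[{"grip": 1.0, "x": -15, "y": 0, "z": 0, "wx": 0, "wy": 0, "wz": 0}, {"grip": 1.0, "x": -30, "y": 0, "z": 0, "wx": 0, "wy": 0, "wz": 0}, {"grip": 1.0, "x": -45, "y": 0, "z": 0, "wx": 0, "wy": 0, "wz": 0}, {"grip": 1.0, "x": -60, "y": 0, "z": 0, "wx": 0, "wy": 0, "wz": 0}, {"grip": 1.0, "x": -75, "y": 0, "z": 0, "wx": 0, "wy": 0, "wz": 0}])

```text
clock: 8.5
tcp_pos: [535.3, -76.2, 172.3]
eef_rot: [[-0.01, 1.0, -0.0], [1.0, 0.01, -0.0], [-0.0, -0.0, -1.0]]
force: [0.1, 1.0, -2.7]
grip_width: 24.7
```

apply_moves(plan=[{"grip": 1.0, "x": -15, "y": 0, "z": 0, "wx": 0, "wy": 0, "wz": 0}, {"grip": 1.0, "x": -30, "y": 0, "z": 0, "wx": 0, "wy": 0, "wz": 0}, {"grip": 1.0, "x": -45, "y": 0, "z": 0, "wx": 0, "wy": 0, "wz": 0}, {"grip": 1.0, "x": -55, "y": 0, "z": 0, "wx": 0, "wy": 0, "wz": 0}, {"grip": 1.0, "x": -60, "y": 0, "z": 0, "wx": 0, "wy": 0, "wz": 0}])

```text
clock: 9.0
tcp_pos: [535.9, -135.9, 172.2]
eef_rot: [[-0.009, 1.0, -0.0], [1.0, 0.009, -0.0], [-0.0, -0.0, -1.0]]
force: [0.3, 0.5, -1.8]
grip_width: 24.5
```

```bash
python3 - <<'E'
from ov import *
s=get_state();t=s["tcp_pos"];print(t,s["force"],s["moment"])
p=[t[0],t[1]-1.2,t[2]-9.5]
ov("wrist",p,"pics/v5.png",(130,400,200,440),2.2)
E
```

```text
[ 535.93159034 -135.90595972  172.22451332] [ 0.28291607  0.53461131 -1.82304212] [ 0.01249951 -0.02503555 -0.0124756 ]
```

View pics/v5.png

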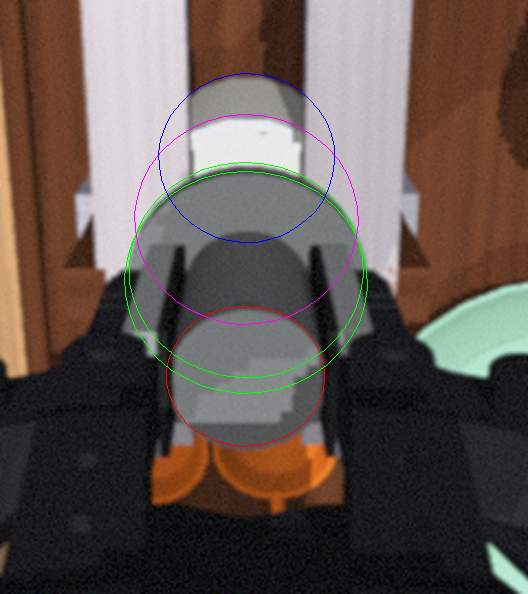

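apply_moves(plan=[{"grip": 1.0, "x": 0, "y": 0, "z": 4, "wx": 0, "wy": 0, "wz": 0}, {"grip": 1.0, "x": 0, "y": 0, "z": 8, "wx": 0, "wy": 0, "wz": 0}, {"grip": 1.0, "x": 0, "y": 0, "z": 10, "wx": 0, "wy": 0, "wz": 0}, {"grip": 1.0, "x": 0, "y": 0, "z": 10, "wx": 0, "wy": 0, "wz": 0}])

```text
clock: 9.45
tcp_pos: [535.8, -134.2, 161.9]
eef_rot: [[-0.011, 1.0, -0.001], [1.0, 0.011, 0.0], [0.0, -0.001, -1.0]]
force: [-1.0, 1.1, -1.7]
grip_width: 24.7
```

apply_moves(plan=[{"grip": 1.0, "x": 0, "y": 0, "z": 1, "wx": 0, "wy": 0, "wz": 0}, {"grip": 1.0, "x": 0, "y": 0, "z": 2, "wx": 0, "wy": 0, "wz": 0}, {"grip": 1.0, "x": 0, "y": 0, "z": 2, "wx": 0, "wy": 0, "wz": 0}])

```text
clock: 9.75
tcp_pos: [535.9, -134.6, 160.2]
eef_rot: [[-0.01, 1.0, -0.0], [1.0, 0.01, 0.0], [0.0, -0.0, -1.0]]
force: [0.3, 0.0, -2.9]
grip_width: 24.4
```

apply_moves(plan=[{"grip": 1.0, "x": 0, "y": 0, "z": 1, "wx": 0, "wy": 0, "wz": 0}, {"grip": 1.0, "x": 0, "y": 0, "z": 1, "wx": 0, "wy": 0, "wz": 0}])

```text
clock: 9.95
tcp_pos: [535.9, -134.7, 159.2]
eef_rot: [[-0.01, 1.0, -0.0], [1.0, 0.01, 0.0], [0.0, -0.0, -1.0]]
force: [0.4, 0.8, -2.3]
grip_width: 24.5
```

apply_moves(plan=[{"grip": 1.0, "x": 0, "y": 0, "z": 1, "wx": 0, "wy": 0, "wz": 0}, {"grip": 1.0, "x": 0, "y": 0, "z": 1, "wx": 0, "wy": 0, "wz": 0}])

```text
clock: 10.15
tcp_pos: [535.9, -134.7, 158.2]
eef_rot: [[-0.01, 1.0, -0.0], [1.0, 0.01, 0.0], [0.0, -0.0, -1.0]]
force: [0.1, 0.1, -2.4]
grip_width: 24.5
```

apply_moves(plan=[{"grip": 1.0, "x": 0, "y": 0, "z": 1, "wx": 0, "wy": 0, "wz": 0}, {"grip": 1.0, "x": 0, "y": 0, "z": 1, "wx": 0, "wy": 0, "wz": 0}])

```text
clock: 10.35
tcp_pos: [536.0, -134.7, 157.4]
eef_rot: [[-0.01, 1.0, 0.0], [1.0, 0.01, -0.0], [-0.0, 0.0, -1.0]]
force: [-1.1, -0.0, -1.1]
grip_width: 24.3
```

apply_moves(plan=[{"grip": 1.0, "x": 0, "y": 0, "z": 0.7, "wx": 0, "wy": 0, "wz": 0}, {"grip": 1.0, "x": 0, "y": 0, "z": 0.7, "wx": 0, "wy": 0, "wz": 0}])

```text
clock: 10.55
tcp_pos: [536.0, -134.7, 157.3]
eef_rot: [[-0.01, 1.0, 0.0], [1.0, 0.01, -0.0], [-0.0, 0.0, -1.0]]
force: [-6.8, 0.8, 13.6]
grip_width: 24.3
```

apply_moves(plan=[{"grip": 1.0, "x": 0, "y": 0, "z": -1.0, "wx": 0, "wy": 0, "wz": 0}, {"grip": 1.0, "x": -4, "y": 0, "z": -1.0, "wx": 0, "wy": 0, "wz": 0}, {"grip": 1.0, "x": -8, "y": 0, "z": -1.0, "wx": 0, "wy": 0, "wz": 0}, {"grip": 1.0, "x": -12, "y": 0, "z": -1.0, "wx": 0, "wy": 0, "wz": 0}, {"grip": 1.0, "x": -14, "y": 0, "z": -1.0, "wx": 0, "wy": 0, "wz": 0}])

```text
clock: 11.05
tcp_pos: [536.0, -149.4, 157.4]
eef_rot: [[-0.009, 1.0, -0.0], [1.0, 0.009, -0.0], [-0.0, -0.0, -1.0]]
force: [0.0, 0.3, -2.1]
grip_width: 24.4
```

apply_moves(plan=[{"grip": 1.0, "x": -1, "y": 0, "z": 0, "wx": 0, "wy": 0, "wz": 0}, {"grip": 1.0, "x": -1, "y": 0, "z": 0, "wx": 0, "wy": 0, "wz": 0}])

```text
clock: 11.25
tcp_pos: [536.1, -149.8, 157.5]
eef_rot: [[-0.01, 1.0, -0.0], [1.0, 0.01, 0.0], [0.0, -0.0, -1.0]]
force: [-0.3, -0.2, -1.8]
grip_width: 24.0
```

apply_moves(plan=[{"grip": 1.0, "x": -1, "y": 0, "z": 0, "wx": 0, "wy": 0, "wz": 0}, {"grip": 1.0, "x": -1, "y": 0, "z": 0, "wx": 0, "wy": 0, "wz": 0}])

```text
clock: 11.45
tcp_pos: [536.2, -150.7, 157.6]
eef_rot: [[-0.01, 1.0, -0.0], [1.0, 0.01, 0.0], [0.0, -0.0, -1.0]]
force: [-0.2, 0.4, -2.8]
grip_width: 24.1
```

apply_moves(plan=[{"grip": 1.0, "x": -1, "y": 0, "z": 0, "wx": 0, "wy": 0, "wz": 0}, {"grip": 1.0, "x": -1, "y": 0, "z": 0, "wx": 0, "wy": 0, "wz": 0}])

```text
clock: 11.65
tcp_pos: [536.2, -151.8, 157.6]
eef_rot: [[-0.01, 1.0, 0.0], [1.0, 0.01, -0.0], [-0.0, 0.0, -1.0]]
force: [-0.0, 0.6, -1.7]
grip_width: 24.2
```

apply_moves(plan=[{"grip": 1.0, "x": -1, "y": 0, "z": 0, "wx": 0, "wy": 0, "wz": 0}, {"grip": 1.0, "x": -1, "y": 0, "z": 0, "wx": 0, "wy": 0, "wz": 0}])

```text
clock: 11.85
tcp_pos: [536.1, -152.8, 157.6]
eef_rot: [[-0.01, 1.0, -0.0], [1.0, 0.01, -0.0], [-0.0, -0.0, -1.0]]
force: [0.8, -0.1, -1.7]
grip_width: 24.8
```

```bash
python3 - <<'E'
from ov import *
s=get_state();t=s["tcp_pos"];print(t,s["force"],s["moment"])
ov("wrist",[t[0],t[1]-1.2,t[2]-9.5],"pics/v6.png",(130,400,200,440),2.2)
E
```

```text
[ 536.14164922 -152.79889799  157.58630046] [ 0.77798279 -0.05659073 -1.68062   ] [0.06025638 0.04356867 0.00798919]
```

View pics/v6.png

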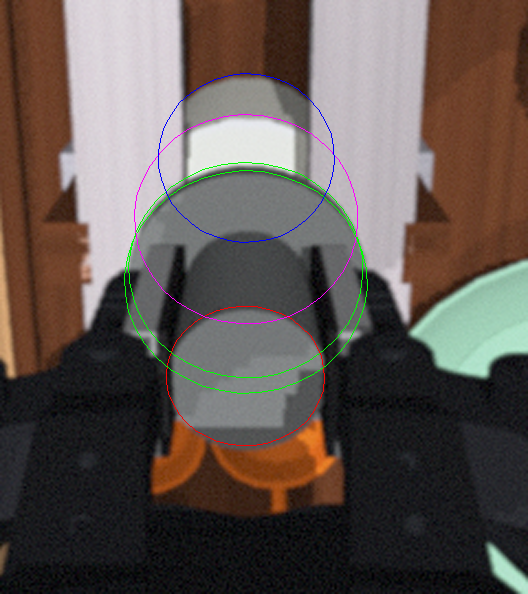

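apply_moves(plan=[{"grip": 1.0, "x": -1, "y": 0, "z": 0, "wx": 0, "wy": 0, "wz": 0}, {"grip": 1.0, "x": -1, "y": 0, "z": 0, "wx": 0, "wy": 0, "wz": 0}])

```text
clock: 12.1
tcp_pos: [536.2, -153.8, 157.6]
eef_rot: [[-0.01, 1.0, -0.0], [1.0, 0.01, -0.0], [-0.0, -0.0, -1.0]]
force: [0.2, -0.7, -3.3]
grip_width: 24.4
```

apply_moves(plan=[{"grip": 1.0, "x": -1, "y": 0, "z": 0, "wx": 0, "wy": 0, "wz": 0}, {"grip": 1.0, "x": -1, "y": 0, "z": 0, "wx": 0, "wy": 0, "wz": 0}])

```text
clock: 12.3
tcp_pos: [536.2, -154.8, 157.6]
eef_rot: [[-0.01, 1.0, -0.0], [1.0, 0.01, -0.0], [-0.0, -0.0, -1.0]]
force: [-0.2, -0.3, -3.2]
grip_width: 24.4
```

apply_moves(plan=[{"grip": 1.0, "x": -1, "y": 0, "z": 0, "wx": 0, "wy": 0, "wz": 0}, {"grip": 1.0, "x": -1, "y": 0, "z": 0, "wx": 0, "wy": 0, "wz": 0}])

```text
clock: 12.5
tcp_pos: [536.2, -155.6, 157.6]
eef_rot: [[-0.01, 1.0, 0.0], [1.0, 0.01, 0.0], [0.0, 0.0, -1.0]]
force: [0.2, 0.9, -2.0]
grip_width: 23.9
```

apply_moves(plan=[{"grip": 1.0, "x": -1, "y": 0, "z": 0, "wx": 0, "wy": 0, "wz": 0}, {"grip": 1.0, "x": -1, "y": 0, "z": 0, "wx": 0, "wy": 0, "wz": 0}])

```text
clock: 12.7
tcp_pos: [536.3, -156.0, 157.6]
eef_rot: [[-0.01, 1.0, 0.0], [1.0, 0.01, 0.001], [0.001, 0.0, -1.0]]
force: [-0.4, 5.1, -1.2]
grip_width: 24.4
```

```bash
python3 - <<'E'
from ov import *
s=get_state();t=s["tcp_pos"];print(t,s["force"],s["moment"])
ov("side",[t[0],t[1]-1.2,t[2]-9.5],"pics/v7.png",(110,210,290,390),6)
E
```

```text
[ 536.29710942 -156.03770166  157.62609422] [-0.43980295  5.08388847 -1.23243103] [1.17443486 0.04440409 0.07451531]
```

View pics/v7.png

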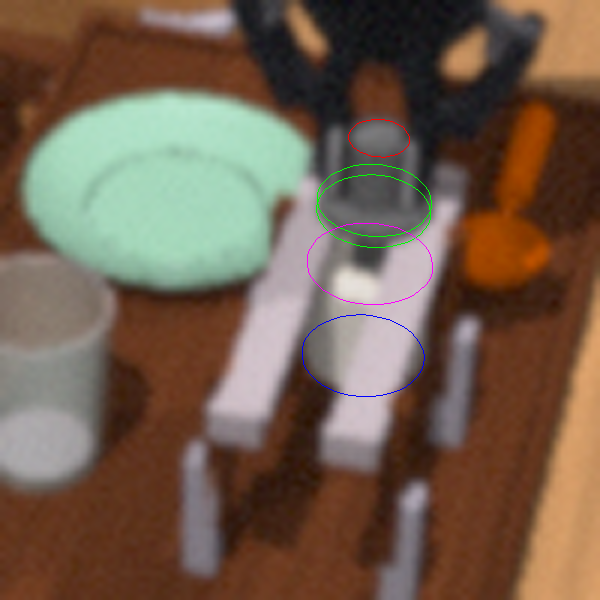

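apply_moves(plan=[{"grip": 1.0, "x": 0.6, "y": 0, "z": 0, "wx": 0, "wy": 0, "wz": 0}, {"grip": 1.0, "x": 0.6, "y": 0, "z": 0.3, "wx": 0, "wy": 0, "wz": 0}, {"grip": 1.0, "x": 0.6, "y": 0, "z": 0.3, "wx": 0, "wy": 0, "wz": 0}])

```text
clock: 13.05
tcp_pos: [536.3, -155.9, 157.4]
eef_rot: [[-0.01, 1.0, 0.0], [1.0, 0.01, 0.0], [0.0, 0.0, -1.0]]
force: [-1.5, 3.9, 1.7]
grip_width: 24.3
```

Resting on the bars and against the stop; release gently.

apply_moves(plan=[{"grip": 0.65, "x": 0, "y": 0, "z": 0, "wx": 0, "wy": 0, "wz": 0}, {"grip": 0.6, "x": 0, "y": 0, "z": 0, "wx": 0, "wy": 0, "wz": 0}, {"grip": 0.55, "x": 0, "y": 0, "z": 0, "wx": 0, "wy": 0, "wz": 0}, {"grip": 0.5, "x": 0, "y": 0, "z": 0, "wx": 0, "wy": 0, "wz": 0}, {"grip": 0.5, "x": 0, "y": 0, "z": 0, "wx": 0, "wy": 0, "wz": 0}])

```text
clock: 13.55
tcp_pos: [536.2, -156.2, 157.3]
eef_rot: [[-0.01, 1.0, 0.0], [1.0, 0.01, -0.0], [-0.0, 0.0, -1.0]]
force: [0.0, -0.6, 0.1]
grip_width: 42.9
```

```bash
python3 - <<'E'
from ov import *
s=get_state();t=s["tcp_pos"];print(t,s["force"],s["moment"],s["grip_width"])
ov("wrist",[t[0],t[1]-1.2,t[2]-9.5],"pics/v8.png",(130,400,200,440),2.2)
E
```

```text
[ 536.23101318 -156.18417374  157.33276626] [ 0.03369522 -0.59955476  0.07809171] [-0.00042823  0.05393386 -0.00289799] 42.89176227878985
```

View pics/v8.png

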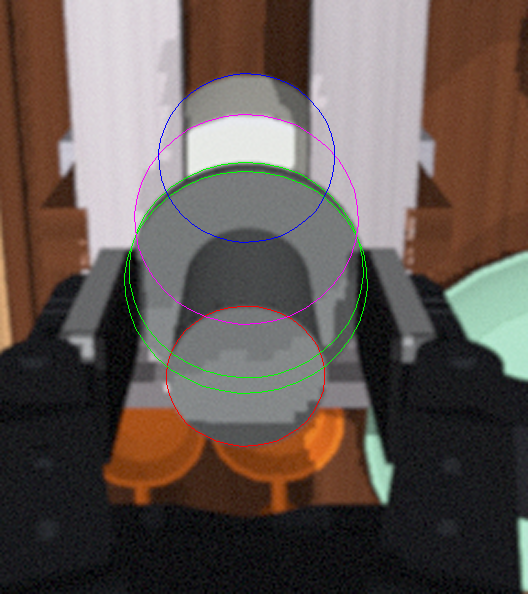

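apply_moves(plan=[{"grip": 0.4, "x": 0, "y": 0, "z": -4, "wx": 0, "wy": 0, "wz": 0}, {"grip": 0.3, "x": 0, "y": 0, "z": -20, "wx": 0, "wy": 0, "wz": 0}, {"grip": 0.2, "x": 0, "y": 0, "z": -50, "wx": 0, "wy": 0, "wz": 0}, {"grip": 0.0, "x": 0, "y": 0, "z": -95, "wx": 0, "wy": 0, "wz": 0}, {"grip": 0.0, "x": 0, "y": 0, "z": -140, "wx": 0, "wy": 0, "wz": 0}])

```text
clock: 14.1
tcp_pos: [535.8, -155.8, 299.0]
eef_rot: [[-0.01, 1.0, -0.001], [1.0, 0.01, 0.001], [0.001, -0.001, -1.0]]
force: [0.7, -0.9, -0.6]
grip_width: 85.1
```

apply_moves(plan=[{"grip": 0.0, "x": -20, "y": 0, "z": -20, "wx": 0, "wy": 0, "wz": 0}, {"grip": 0.0, "x": -20, "y": 0, "z": -20, "wx": 0, "wy": 0, "wz": 0}, {"grip": 0.0, "x": -20, "y": 0, "z": -20, "wx": 0, "wy": 0, "wz": 0}])

```text
clock: 14.4
tcp_pos: [536.2, -176.3, 317.3]
eef_rot: [[-0.009, 1.0, 0.0], [1.0, 0.009, -0.0], [-0.0, 0.0, -1.0]]
force: [-0.3, 0.8, 0.2]
grip_width: 85.3
```

```bash
python3 - <<'E'
from ov import *
s=get_state();print(s["tcp_pos"],s["force"],s["clock"])
ov("wrist",[536.2,-157.4,147.9],"pics/x1.png",(30,280,220,420),3)
ov("side",[536.2,-157.4,147.9],"pics/x2.png",(110,210,290,390),6)
E
```

```text
[ 536.22709149 -176.26929881  317.33095843] [-0.27168324  0.83521647  0.24102486] 14.4
```

View pics/x1.png

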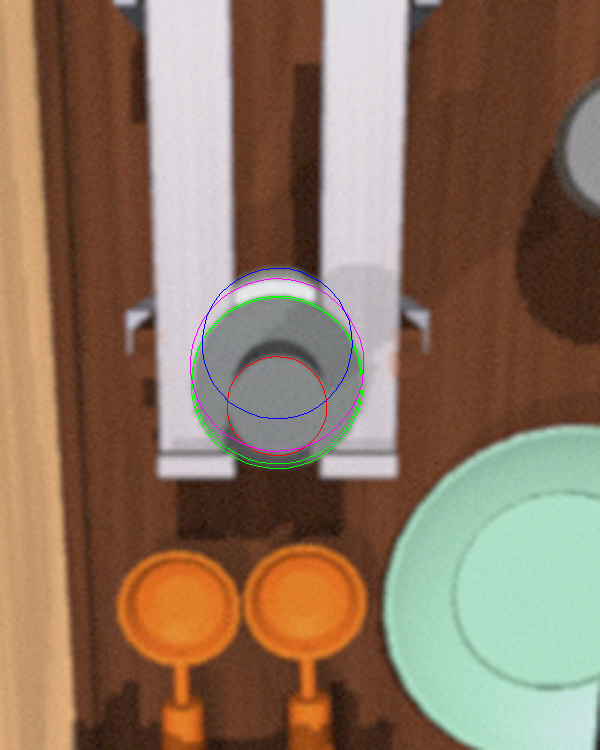

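View pics/x2.png

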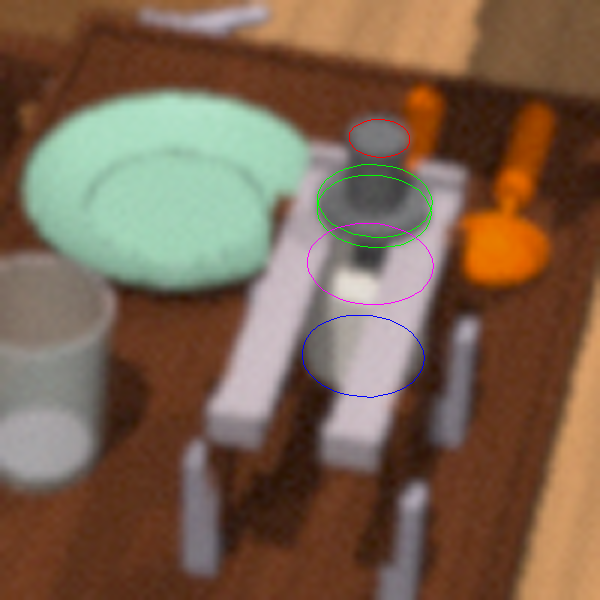

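```bash
python3 - <<'E'
from fit2 import *
s=get_state();c=camera_params("wrist");im=grab_frame("wrist")[:,:,::-1].copy()
cv2.imwrite("pics/y1.png",im)
im2=im.copy();im2[(im.max(2).astype(int)-im.min(2))>30]=0
roi=(0,195,258,372);ex=[(150,313,36),(35,262,12),(35,365,10),(137,263,11),(137,361,11)]
v=(c,im2,roi,ex,1)
q,f=fit([v],[535.7,-95,147.9,0.01],[0,1,3]);print(q,f)
draw(c,im,q,"pics/y1d.png",roi,3)
# collar top circle fit: grey gradient search by projected circle
g=cv2.GaussianBlur(im[:,:,0].astype(np.float32),(0,0),0.7)
def val(x,y,r,z):
    th=np.linspace(0,2*np.pi,180)
    P=np.array([proj(c,[x+r*np.cos(t),y+r*np.sin(t),z]) for t in th]).astype(np.float32)
    return cv2.remap(g,P[:,1].reshape(1,-1),P[:,0].reshape(1,-1),1)[0]
def cost(p): # edges left/right/front on bars: outside brighter
    d=np.abs(val(*p,26.2,153.9)-val(*p,23.8,153.9)); return -d.mean()
best=min(((cost((x,y)),x,y) for x in np.arange(532,541,.5) for y in np.arange(-164,-148,.5)))
print("collar",best)
a=q[3];d=np.array(best[1:])-q[:2];print("local",[np.cos(a)*d[0]+np.sin(a)*d[1],-np.sin(a)*d[0]+np.cos(a)*d[1]])
E
```

```text
[ 5.35741983e+02 -9.41873394e+01  1.47900000e+02  9.95961082e-03] 208.37118960807118
collar (np.float32(-49.94373), np.float64(536.5), np.float64(-157.0))
local [np.float64(0.13239980938741702), np.float64(-62.81709477128572)]
```

View pics/y1d.png

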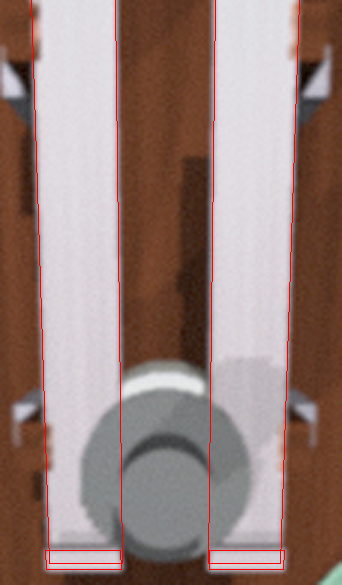

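```bash
python3 - <<'E'
from bench import *
print(get_state()["clock"]);print(finish_job())
E
```

```text
14.55
the job is handed in; nothing more can be done
None
```

I moved the grey-and-white pot from the rack's rail to the tray rail and handed the job in at 14.55 s of the 58 s allowed; the hand-in reported no verdict. I slid the pot out raised 15 mm over the rack's end stop and into the tray rail. There I lowered it until the bars pushed back (bar tops about 148 mm above the table) and pushed it against the far stop, where I felt about 5 N, before releasing it and backing off.

**Last checks:**
- **Position:** the pot lies centred across the rail to about 0.1 mm and level in both the wrist and side pictures. Its axis is about 62.8 mm from the rail's centre, which is about 37.3 mm in the chair's frame, inside the 36–49 mm limit but only about 1.3 mm from its edge.
- **Forces:** the force readings after release were near zero, so the robot was not touching the pot.
- **Other things:** I saw no sign that the plate, tumbler or spoons had moved, but I did not measure them again.

**Disagreements:**
- **Stop position:** the pot came to rest about 3.6 mm farther along than the stated 59 mm. The round collar reaches a little way between the two stops, which by the given sizes puts contact at 62.6 mm, so I left it there.
- **Camera fits:** the first estimate from the side and top cameras put the rack's rail about 10 mm too low. I used the wrist camera instead, which read the known rack height to within 1 mm.

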